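# Slide the cover board of a cigar tray into its locating notch

## Robot

A 6-joint arm with a two-finger parallel gripper is mounted at the origin on the work surface. World frame = base frame: x ahead of the robot, y to its left, z up, the work surface at z = 0. Lengths are in m, angles in rad, forces in N, time in s.
With the tool pointing down it reaches from about 0.275 to 0.85 m from the base axis. Payload 19 kg.
Tool frame: the origin (TCP) lies on the centre line of the jaws, within the pads' length; the fingertips stand 8 mm ahead of it and the grasp point (between the pads) lies 11 mm behind it (bot.tip_extent is the z of the fingertips in the tool frame, in m); z points along the fingers, y is the direction in which the jaws open and shut (so a half turn about z gives the same grasp; the last joint's range is limited). The gripper opens to 85 mm and grips with 20 to 120 N. Pads are 22 mm wide; open, the fingers measure 114 mm over their backs; the gripper's body (76 mm by 85 mm) begins 54 mm behind the grasp point. The pads swing forward as they close: fully open they stand 13 mm farther back than shut.
Start: joints at [0.981, 0.15, 1.437, -0, 1.554, -0.134], TCP at [0.253, 0.516, 0.239] pointing down, gripper open.
Joint ranges: [-2.8, 2.8], [-0.68, 2.1], [0.12, 2.68], [-1.39, 4.53], [0.16, 2.79], [-2.81, 2.81]. Speed limits (rad/s): [1.89, 1.89, 2.22, 3.01, 3.01, 3.01].

## Interface

Orientations are given as [roll, pitch, yaw] about the fixed x, y, z axes, in that order (R = Rz(yaw) Ry(pitch) Rx(roll)).
In Python, from bench import state, snapshot, workorder, bot gives the robot as it stands. The module is installed in compiled form; this text tells all that it offers.
- The arm moves only by the tool arm_command, never from a script. Its argument "deltas" is one flat list of numbers, 7 for each row, row after row: the shift along the tool's x, y, z each as a share of 400 mm, from -1 to 1, then the turn, a rotation vector about the tool's x, y, z each as a share of pi/2 rad, from -1 to 1, then the closure, from -1 (fully open) to 1 (shut). In form: [x, y, z, ax, ay, az, claw, x, y, z, ax, ay, az, claw, ...]. A call has 1 to 12 rows; each row shifts and turns the commanded pose from where the row before left it, along the tool's axes as they then stand; what a row does not reach is not made up. A row lasts 1/12 s, in which the tool goes at most 41.7 mm and 7.16 degrees, less where a joint would pass 70% of its speed; a pose out of reach is approached as far as the arm can. A call with a number of a shift or a turn outside -1 to 1 is refused whole. A call with a gripper value outside its range is refused whole. The fingers move at their own pace and stop on an object; the grip force is fixed at half the most. Time passes only in rows, so rows that do not move let the fingers close. It gives the time, the measured TCP pose, the force and the opening at its end, in the units of the state.
- state(): the state, without advancing time (a new reading comes with each control period).
- snapshot(name): name is "scene" or "top"; returns a dict with "color" (480x640x3 uint8, blue, green, red), "K" (3x3 intrinsics, pixels), "R" (3x3) and "t" (3): a world point X has camera coordinates R X + t. Camera axes: x right, y down, z forward; pixel columns grow to the right and rows downward; lengths in m; the calibration is good to about 2 mm. A picture is of the moment at which its call begins. There is no depth.
- workorder.sign_off(): hands the job in, once; it reports no verdict.
The state is a dict: "t": time; "joints": joint angles; "qvel": joint speeds; "joint_efforts": joint torques, N m; "tool_pos": TCP position; "eef_rot": TCP orientation; "contact_force": force on the tool from outside, world axes, zero at the start; "ft_torque": the same for the moment, N m; "finger_gap": finger opening in m.
Only numpy, scipy, OpenCV 4.12 (cv2) and the standard library are available. Lean on these libraries where they do the work, as an engineer would, in place of code of your own. Each camera call takes 0.05 s, during which the arm holds its last target.

## Task

The green cover board lies on the two white runners of the cigar tray. With the fingertips, gently push it along the runners, without lifting it, until you feel it drop into the yellow locating notch, so that it lies flat and fully down in it. Leave everything else where it is, and finish with the hand clear of the board.

Things in the scene. Friction and masses are not known exactly. Their poses are not given: they have to be found in the camera images.
- board: Loose green wooden cover board, 0.2 to 0.4 kg: 174 mm along its x, 110 mm along its y, 12 mm thick, lying across both runners; slides to its own +y. Origin: centre of its underside, z up. It needs 1 to 4 N to slide. Half over the notch it tips nose-down up to 0.15 rad; when its rear edge clears the notch's near side it falls flat, 8 mm lower, and the notch's far side stops it.
- board_push (a point): Middle of the board's rear (-y) edge, 12 mm above its underside: the centre of an upright push face 120 mm wide and 24 mm high, made by the board's edge and a bare-wood batten on it (12 mm high, 14 mm wide, flush with the edge). It lies 55 mm behind the board's origin. Axes as the board's.
- notch (a point): Centre of the locating notch at the height of its yellow floor, midway between the runners. y: along the runners, the way the board must slide; x across, z up. The floor is 8 mm below the runners' white tops, 116 mm long in y (3 mm play at each end of the board). Runners reach 260 mm to -y, 140 mm to +y of it. The seated board's origin lies here, axes parallel.
- tray: Fixed wooden tray, 210 mm in x, 500 mm in y (along the runners). Origin: centre of its underside. Side walls 78 mm high, 12 mm thick, at x = +-97 mm guide the board, 4 mm play a side. Runners: tops 60 mm high, x from 71 to 91 mm on both sides; between them it is open down to cigars 27 mm high. End walls at y = +-245 mm are 40 mm high.
- block: Loose bystander: wooden spacer block 90 x 26 x 30 mm inside the tray near its +y end. Origin at the centre of its underside.
- jar: Loose bystander: glass jar with white cap, 60 mm across, 100 mm high, beside the tray's far wall. Origin at the centre of its underside.
- pot: Loose bystander: small white bowl, 66 mm across, 45 mm high, beside the tray's near wall. Origin at the centre of its underside.
- blade: Loose bystander: flat steel cutting blade, 65 x 130 x 4 mm, on the grey slab at the robot's right. Origin at the centre of its underside.
- cigar: Loose bystander: cigar 140 mm long, 19 mm thick, on the grey slab. Origin at the centre of its underside.
- gauge: Loose bystander: brass ring 64 mm across, 12 mm high, beside the tray's far wall. Origin at the centre of its underside.
- brush: Loose bystander: brush lying on the table at the robot's left. Origin on its underside.
Things that resemble listed ones, but are neither listed nor needed, are in the scene too. Of the things shaped like the board, the green one is meant.

How it is judged:
By the outcome, as a careful person would: the job done as asked, in the order asked, and still so for the second after the job is handed in, with the robot touching nothing.
It also fails if it takes over 37 s, if anything falls off the work surface, if the arm or the gripper's body presses on something with over 40 N, if the wrist force passes 120 N, or if a joint passes its speed limit or range.

## Working session

There is one attempt and no reset: what is moved stays moved. The work goes in short steps, Python scripts to look and compute and a tool call to move; the robot and the scene stay as the last step left them, time stands still between calls to the robot, and variables do not carry over. Pictures are saved under pics/ and viewed, and the job is handed in when it is done.

Besides the shell and the picture viewer there is one more tool, called after "Call:" as name(argument=value, ...) on one line, values as JSON. arm_command: Moves the arm, as the interface text tells. Its arguments: {"type":"object","properties":{"deltas":{"type":"array"}},"required":["deltas"]}

```bash
mkdir -p pics; python3 - <<'E'
from bench import state, snapshot, bot
import cv2,pickle
for n in("scene","top"):
    s=snapshot(n); cv2.imwrite(f"pics/{n}0.png",s["color"]); pickle.dump(s,open(f"{n}0.pkl","wb")); print(s["K"],s["R"],s["t"])
print(state(),bot.tip_extent)
E
```

```text
[[517.54328968   0.         324.12806631]
 [  0.         517.54328968 241.5329071 ]
 [  0.           0.           1.        ]] [[-0.78998804  0.61299489 -0.01249641]
 [ 0.39565461  0.49411226 -0.77415147]
 [-0.46837627 -0.61651466 -0.63287703]] [ 0.39079559 -0.12327235  1.43849493]
[[508.8812835    0.         322.84777539]
 [  0.         508.8812835  239.37826388]
 [  0.           0.           1.        ]] [[-0.02745507 -0.99958266 -0.00898452]
 [-0.9815751   0.02865848 -0.18891535]
 [ 0.18909399  0.0036323  -0.98195227]] [-0.00600477  0.47338378  1.13396502]
{'t': 0.1, 'joints': array([ 9.81034855e-01,  1.50967626e-01,  1.43794000e+00, -1.58779017e-05,
        1.55378800e+00, -1.33999025e-01]), 'qvel': array([ 0.00077836, -0.00106914, -0.00313269, -0.00096678, -0.00090058,
        0.00053306]), 'joint_efforts': array([ 3.28142145e-03, -7.14376903e+01, -5.71796429e+01, -3.76645703e-04,
        6.97431795e-03,  6.14359124e-06]), 'tool_pos': array([0.25299353, 0.51612799, 0.23873123]), 'eef_rot': array([-3.14049745e+00, -1.31622615e-04,  2.68583041e+00]), 'contact_force': array([-0.38392951, -0.3679874 ,  0.13284228]), 'ft_torque': array([-0.03399081,  0.03704012, -0.01063086]), 'finger_gap': 0.08547793746625092} 0.008
```

View pics/scene0.png

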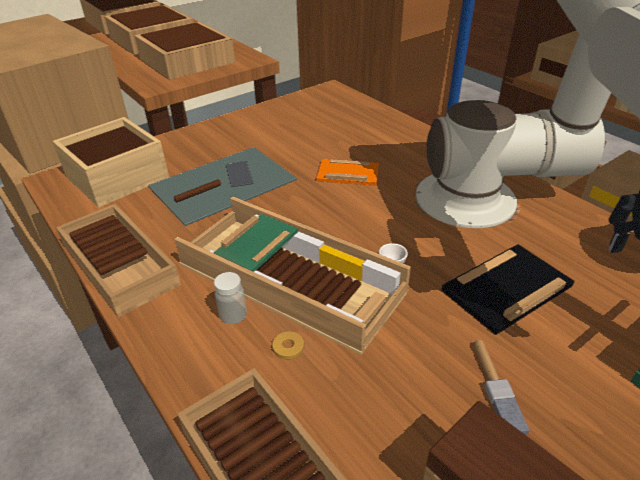

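View pics/top0.png

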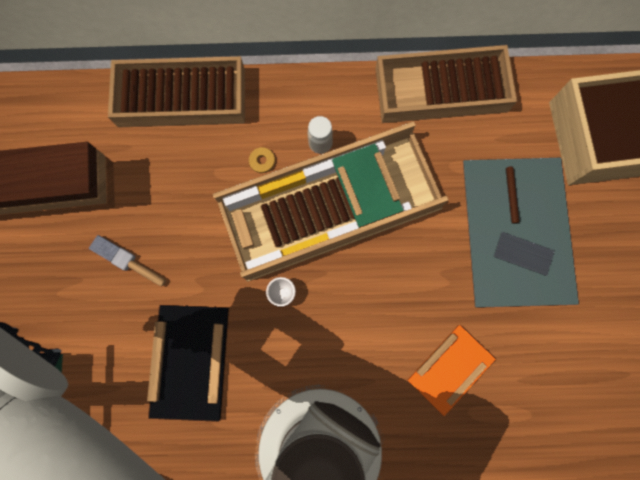

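```bash
python3 - <<'E'
import cv2
a=cv2.imread("pics/top0.png")[115:285,205:455]; cv2.imwrite("pics/t1.png",cv2.resize(a,None,fx=3.2,fy=3.2,interpolation=2))
a=cv2.imread("pics/scene0.png")[190:350,170:420]; cv2.imwrite("pics/s1.png",cv2.resize(a,None,fx=3.2,fy=3.2,interpolation=2))
E
```

```text
(no output)
```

View pics/t1.png

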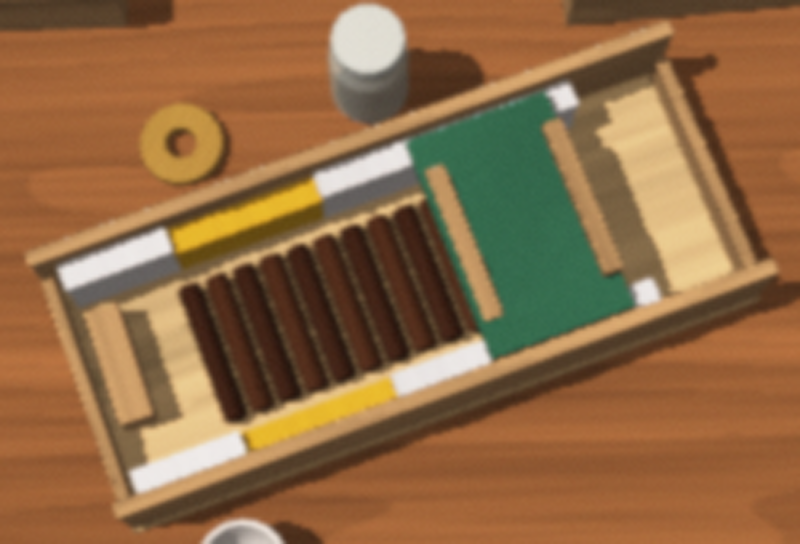

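View pics/s1.png

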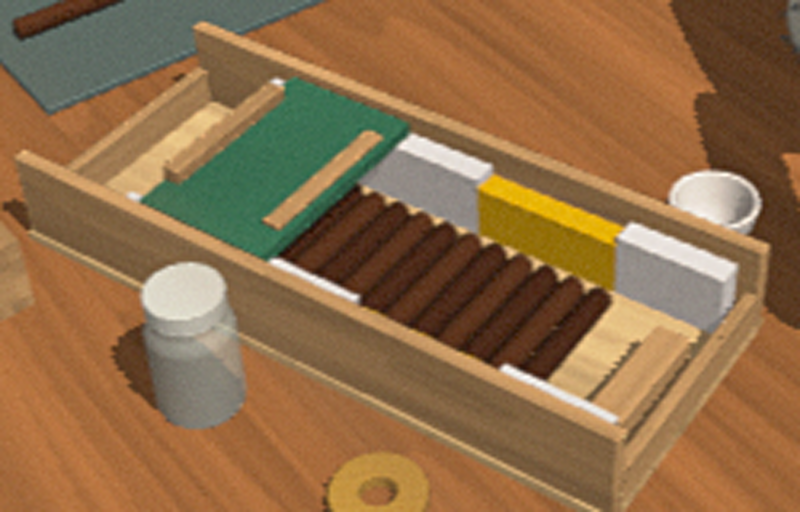

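```bash
cat > h.py <<'E'
import numpy as np,cv2
def cast(s,px,z):
    px=np.atleast_2d(px).astype(float)
    d=np.c_[px,np.ones(len(px))]@np.linalg.inv(s["K"]).T@s["R"]
    c=-s["R"].T@s["t"]
    return c+d*((z-c[2])/d[:,2])[:,None]
E
python3 - <<'E'
from h import *; import pickle
for n in("top","scene"):
    s=pickle.load(open(n+"0.pkl","rb")); hsv=cv2.cvtColor(s["color"],cv2.COLOR_BGR2HSV)
    m=cv2.inRange(hsv,(65,100,40),(90,255,255)); 
    c=max(cv2.findContours(m,0,1)[0],key=cv2.contourArea)[:,0]
    print(n,"green area",cv2.contourArea(c))
    P=cast(s,c,.072)[:,:2].astype(np.float32)*1000
    r=cv2.minAreaRect(P); print(r, cv2.boxPoints(r).round(1).tolist())
    m=cv2.inRange(hsv,(20,150,150),(32,255,255))
    for c in cv2.findContours(m,0,1)[0]:
        if cv2.contourArea(c)>60: 
            r=cv2.minAreaRect(cast(s,c[:,0],.052)[:,:2].astype(np.float32)*1000);print("yel",c[:,0].mean(0),r)
s=pickle.load(open("top0.pkl","rb"))
q=np.array([[27,257],[668,25],[775,265],[118,512]])/3.2+[205,115]
p=cast(s,q,.078);print("wall corners",p.round(4)); print([np.linalg.norm(p[i]-p[i-1]).round(4) for i in range(4)], p.mean(0))
q=np.array([[173,232],[315,180],[245,436],[395,378],[545,123],[603,275]])/3.2+[205,115]
print("yellow/white edges z.06",cast(s,q[:4],.06).round(4)); print("batten rear top",cast(s,q[4:],.084).round(4))
E
```

```text
top green area 2367.0
((594.3721923828125, -123.76099395751953), (171.0758819580078, 106.9571762084961), 19.163179397583008) [[496.0, -101.30000305175781], [531.0999755859375, -202.39999389648438], [692.7000122070312, -146.1999969482422], [657.5999755859375, -45.20000076293945]]
yel [304.47959184 244.10204082] ((461.7685241699219, 23.24245834350586), (15.629403114318848, 111.60033416748047), 19.231111526489258)
yel [281.21782178 182.25742574] ((611.5903930664062, 75.14505004882812), (19.69468879699707, 111.5571517944336), 19.08614158630371)
scene green area 2003.5
((594.0491943359375, -117.6910629272461), (171.806884765625, 114.89694213867188), 19.75198745727539) [[493.79998779296875, -92.69999694824219], [532.5999755859375, -200.8000030517578], [694.2999877929688, -142.6999969482422], [655.5, -34.599998474121094]]
yel [342.39130435 255.33695652] ((461.50201416015625, 24.448841094970703), (23.74522590637207, 112.9143295288086), 19.03778839111328)
wall corners [[ 0.5769  0.2285  0.078 ]
 [ 0.7394 -0.2408  0.078 ]
 [ 0.555  -0.3058  0.078 ]
 [ 0.3913  0.1627  0.078 ]]
[np.float64(0.1969), np.float64(0.4967), np.float64(0.1956), np.float64(0.4963)] [ 0.56563764 -0.03883673  0.078     ]
yellow/white edges z.06 [[ 0.5978  0.1261  0.06  ]
 [ 0.6344  0.0216  0.06  ]
 [ 0.4454  0.0753  0.06  ]
 [ 0.4844 -0.0327  0.06  ]]
batten rear top [[ 0.6643 -0.1464  0.084 ]
 [ 0.5497 -0.1821  0.084 ]]
```

Call:
arm_command(deltas=[0, 0, 0, 0, 0, 0.071, 0, 0, 0, 0, 0, 0, 0.071, 0, 0, 0, 0, 0, 0, 0.071, 0, 0, 0, 0, 0, 0, 0.071, 0, 0, 0, 0, 0, 0, 0.071, 0, 0, 0, 0, 0, 0, 0.071, 0, 0, 0, 0, 0, 0, 0.071, 0, 0, 0, 0, 0, 0, 0, 0])

```text
t: 0.77
tool_pos: [0.253, 0.5162, 0.2389]
eef_rot: [-3.141, 0.0, 1.899]
contact_force: [0.1, -0.1, 0.8]
finger_gap: 0.0427
```

Call:
arm_command(deltas=[-0.08, 0.011, 0, 0, 0, 0, 0, -0.08, 0.011, 0, 0, 0, 0, 0, -0.08, 0.011, 0, 0, 0, 0, 0, -0.08, 0.011, 0, 0, 0, 0, 0, -0.08, 0.011, 0, 0, 0, 0, 0, -0.08, 0.011, 0, 0, 0, 0, 0, -0.08, 0.011, 0, 0, 0, 0, 0, -0.08, 0.011, 0, 0, 0, 0, 0, -0.08, 0.011, 0, 0, 0, 0, 0, -0.08, 0.011, 0, 0, 0, 0, 0, -0.08, 0.011, 0, 0, 0, 0, 0, -0.08, 0.011, 0, 0, 0, 0, 0])

```text
t: 1.77
tool_pos: [0.4293, 0.1693, 0.2393]
eef_rot: [3.142, 0.0, 1.91]
contact_force: [0.8, 0.0, 0.5]
finger_gap: 0.0429
```

Call:
arm_command(deltas=[-0.08, 0.011, 0, 0, 0, 0, 0, -0.08, 0.011, 0, 0, 0, 0, 0, -0.08, 0.011, 0, 0, 0, 0, 0, -0.08, 0.011, 0, 0, 0, 0, 0, -0.08, 0.011, 0, 0, 0, 0, 0, -0.08, 0.011, 0, 0, 0, 0, 0, -0.08, 0.011, 0, 0, 0, 0, 0, -0.08, 0.011, 0, 0, 0, 0, 0, -0.08, 0.011, 0, 0, 0, 0, 0, -0.08, 0.011, 0, 0, 0, 0, 0, 0, 0, 0, 0, 0, 0, 0])

```text
t: 2.68
tool_pos: [0.5769, -0.1214, 0.2381]
eef_rot: [-3.14, 0.0, 1.906]
contact_force: [-0.0, -0.6, -0.3]
finger_gap: 0.0425
```

Call:
arm_command(deltas=[-0.067, 0.01, 0, 0, 0, 0, 0, -0.067, 0.01, 0, 0, 0, 0, 0, -0.067, 0.01, 0, 0, 0, 0, 0, -0.067, 0.01, 0, 0, 0, 0, 0, 0, 0, 0.05, 0, 0, 0, 0, 0, 0, 0.05, 0, 0, 0, 0, 0, 0, 0.05, 0, 0, 0, 0, 0, 0, 0.05, 0, 0, 0, 0, 0, 0, 0, 0, 0, 0, 0, 0, 0, 0, 0, 0, 0, 0, 0])

```text
invalid input at $.deltas: expected a multiple of 7 numbers
```

```bash
python3 - <<'E'
from bench import snapshot
import cv2,numpy as np
a=snapshot("top")["color"][95:285,205:505]; b=snapshot("scene")["color"][100:330,110:410]
cv2.imwrite("pics/c1.png",cv2.resize(np.vstack([a,b]),None,fx=1.4,fy=1.4,interpolation=2))
E
```

```text
(no output)
```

View pics/c1.png

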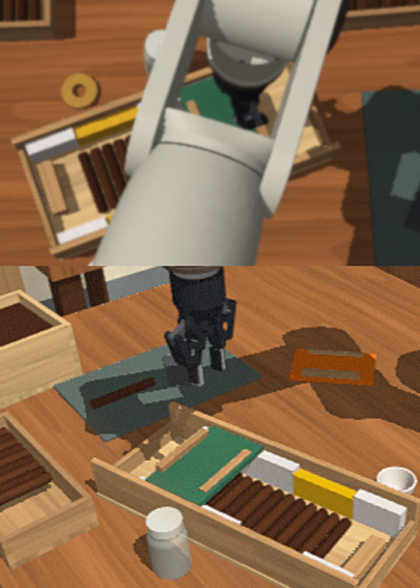

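Call:
arm_command(deltas=[-0.067, 0.01, 0, 0, 0, 0, 0, -0.067, 0.01, 0, 0, 0, 0, 0, -0.067, 0.01, 0, 0, 0, 0, 0, -0.067, 0.01, 0, 0, 0, 0, 0, 0, 0, 0.06, 0, 0, 0, 0, 0, 0, 0.06, 0, 0, 0, 0, 0, 0, 0.06, 0, 0, 0, 0, 0, 0, 0.06, 0, 0, 0, 0, 0, 0, 0, 0, 0, 0, 0])

```text
t: 3.53
tool_pos: [0.624, -0.211, 0.1386]
eef_rot: [-3.137, -0.005, 1.908]
contact_force: [-0.5, 0.1, -1.2]
finger_gap: 0.0426
```

```bash
python3 - <<'E'
from bench import snapshot,state
import cv2,numpy as np
print(state())
a=snapshot("top")["color"][95:285,205:505]; b=snapshot("scene")["color"][130:330,130:380]
cv2.imwrite("pics/c2.png",cv2.resize(b,None,fx=3,fy=3,interpolation=2))
E
```

```text
{'t': 3.5333, 'joints': array([-4.43013722e-01,  3.75707514e-01,  1.36040495e+00,  6.34100675e-05,
        1.41215762e+00, -7.80510954e-01]), 'qvel': array([-0.00257948, -0.03044027, -0.07603924, -0.00147346,  0.08393531,
        0.00695995]), 'joint_efforts': array([-3.51667162e-01, -9.59962463e+01, -5.93653679e+01, -1.35015443e-02,
       -1.80946112e+00,  2.30775971e-02]), 'tool_pos': array([ 0.62401378, -0.21104626,  0.13864644]), 'eef_rot': array([-3.13689195, -0.00474295,  1.90827218]), 'contact_force': array([-0.50025595,  0.06892243, -1.23148381]), 'ft_torque': array([ 0.00658173,  0.02248636, -0.01283239]), 'finger_gap': 0.04255933431012861}
```

View pics/c2.png

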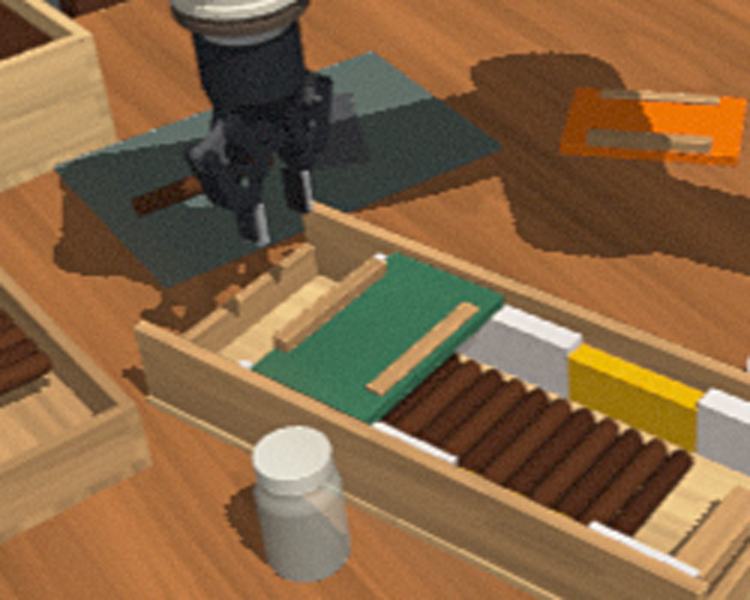

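Call:
arm_command(deltas=[0, 0, 0.03, 0, 0, 0, 0, 0, 0, 0.03, 0, 0, 0, 0, 0, 0, 0.03, 0, 0, 0, 0, 0, 0, 0.03, 0, 0, 0, 0, 0, 0, 0.03, 0, 0, 0, 0, 0, 0, 0.025, 0, 0, 0, 0, 0, 0, 0, 0, 0, 0, 0, 0, 0, 0, 0, 0, 0, 0])

```text
t: 4.3
tool_pos: [0.6256, -0.213, 0.0727]
eef_rot: [-3.141, -0.001, 1.905]
contact_force: [0.2, -0.1, 0.5]
finger_gap: 0.0426
```

Call:
arm_command(deltas=[0.01, 0, 0, 0, 0, 0, 0, 0.01, 0, 0, 0, 0, 0, 0, 0.01, 0, 0, 0, 0, 0, 0, 0.01, 0, 0, 0, 0, 0, 0, 0, 0, 0, 0, 0, 0, 0])

```text
t: 4.72
tool_pos: [0.6205, -0.197, 0.0737]
eef_rot: [3.141, 0.0, 1.906]
contact_force: [0.2, 0.1, 0.4]
finger_gap: 0.043
```

```bash
python3 - <<'E'
from bench import snapshot,state
import cv2,numpy as np
b=snapshot("scene")["color"][130:330,130:380]
cv2.imwrite("pics/c3.png",cv2.resize(b,None,fx=3,fy=3,interpolation=2))
E
```

```text
(no output)
```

View pics/c3.png

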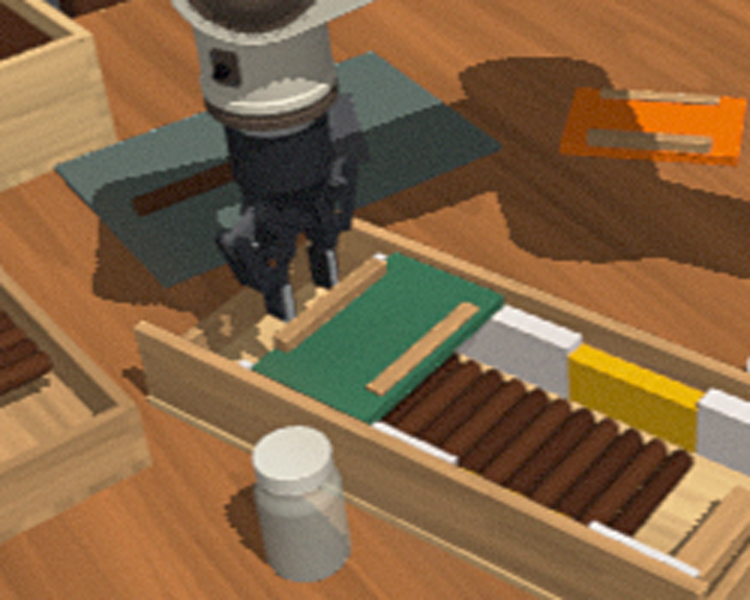

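Call:
arm_command(deltas=[0, 0, 0.015, 0, 0, 0, 0, 0.008, 0, 0, 0, 0, 0, 0, 0.008, 0, 0, 0, 0, 0, 0, 0.008, 0, 0, 0, 0, 0, 0, 0, 0, 0, 0, 0, 0, 0])

```text
t: 5.18
tool_pos: [0.6173, -0.1882, 0.0673]
eef_rot: [-3.141, -0.0, 1.905]
contact_force: [-1.1, -0.0, -0.4]
finger_gap: 0.043
```

Call:
arm_command(deltas=[0.008, 0, 0, 0, 0, 0, 0, 0.008, 0, 0, 0, 0, 0, 0, 0.008, 0, 0, 0, 0, 0, 0, 0.008, 0, 0, 0, 0, 0, 0])

```text
t: 5.52
tool_pos: [0.6132, -0.1765, 0.0674]
eef_rot: [3.142, 0.0, 1.905]
contact_force: [1.2, -0.3, 1.0]
finger_gap: 0.0428
```

Call:
arm_command(deltas=[0.01, 0, 0, 0, 0, 0, 0, 0.01, 0, 0, 0, 0, 0, 0, 0.01, 0, 0, 0, 0, 0, 0, 0.01, 0, 0, 0, 0, 0, 0])

```text
t: 5.85
tool_pos: [0.6079, -0.1612, 0.0674]
eef_rot: [3.142, 0.0, 1.905]
contact_force: [1.8, -2.2, 0.5]
finger_gap: 0.0428
```

```bash
python3 - <<'E'
from bench import snapshot,state
import cv2,numpy as np
print(state()["contact_force"],state()["tool_pos"])
b=snapshot("scene")["color"][130:330,130:380]
cv2.imwrite("pics/c4.png",cv2.resize(b,None,fx=3,fy=3,interpolation=2))
E
```

```text
[ 1.83242137 -2.177971    0.46617328] [ 0.60789861 -0.16124869  0.06740911]
```

View pics/c4.png

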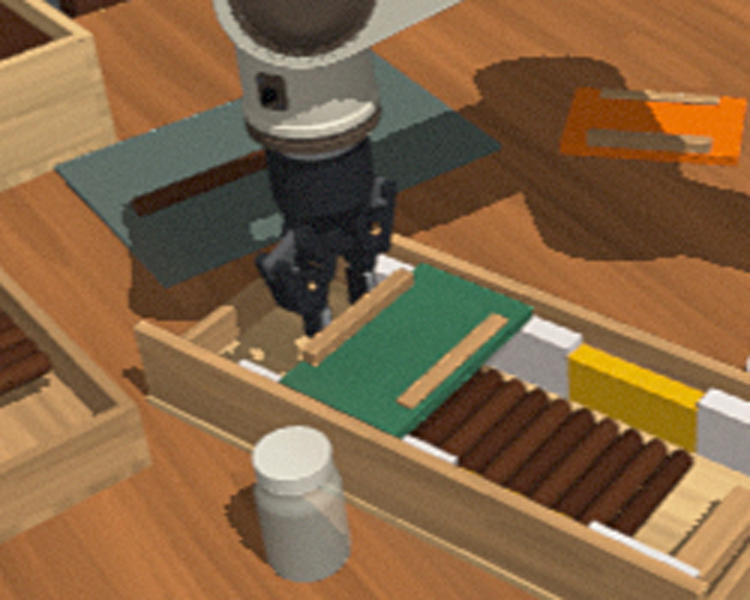

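```bash
cat > m.py <<'E'
from h import *; import sys
from bench import snapshot,state
s=snapshot("scene"); hsv=cv2.cvtColor(s["color"],cv2.COLOR_BGR2HSV)
m=cv2.inRange(hsv,(65,100,40),(90,255,255)); m[:,400:]=0
c=max(cv2.findContours(m,0,1)[0],key=cv2.contourArea)[:,0]
u=np.array([-.328,.945]);e=np.array([.945,.328]);o=np.array([.566,-.039])
for z in(.072,.064):
  P=cast(s,c,z)[:,:2]-o; y=P@u;x=P@e
  print(z,"front y p99",[np.percentile(y[abs(x-xx)<.015],98).round(4) for xx in(-.06,-.03,0,.03,.06)],"min",y.min().round(4),"x",x.min().round(4),x.max().round(4))
t=state();p=t["tool_pos"][:2]-o; print("tcp tray y,x",p@u,p@e,t["tool_pos"][2],"F u,e,z",t["contact_force"][:2]@u,t["contact_force"][:2]@e,t["contact_force"][2],"t",t["t"])
b=s["color"][130:330,180:430]
cv2.imwrite("pics/"+sys.argv[1],cv2.resize(b,None,fx=3,fy=3,interpolation=2))
E
python3 m.py c5.png
```

```text
0.072 front y p99 [np.float64(-0.0011), np.float64(-0.0004), np.float64(0.0007), np.float64(0.0015), np.float64(0.0011)] min -0.1138 x -0.0855 0.0866
0.064 front y p99 [np.float64(-0.0069), np.float64(-0.006), np.float64(-0.0048), np.float64(-0.0044), np.float64(-0.0045)] min -0.1209 x -0.0937 0.0802
tcp tray y,x -0.12890294650224923 -0.000501799766338578 0.06735985388262547 F u,e,z 0.19768264828701218 0.40446519109448326 -0.2791913353114204 t 5.95
```

Call:
arm_command(deltas=[0.01, 0, 0, 0, 0, 0, 0, 0.01, 0, 0, 0, 0, 0, 0, 0.01, 0, 0, 0, 0, 0, 0, 0.01, 0, 0, 0, 0, 0, 0, 0.01, 0, 0, 0, 0, 0, 0, 0.01, 0, 0, 0, 0, 0, 0, 0.01, 0, 0, 0, 0, 0, 0, 0.01, 0, 0, 0, 0, 0, 0, 0.01, 0, 0, 0, 0, 0, 0, 0.01, 0, 0, 0, 0, 0, 0, 0.01, 0, 0, 0, 0, 0, 0, 0.01, 0, 0, 0, 0, 0, 0])

```text
t: 6.95
tool_pos: [0.5921, -0.1159, 0.0673]
eef_rot: [-3.141, 0.0, 1.905]
contact_force: [-0.0, -1.3, 0.1]
finger_gap: 0.043
```

Call:
arm_command(deltas=[0.01, 0, 0, 0, 0, 0, 0, 0.01, 0, 0, 0, 0, 0, 0, 0.01, 0, 0, 0, 0, 0, 0, 0.01, 0, 0, 0, 0, 0, 0, 0.01, 0, 0, 0, 0, 0, 0, 0.01, 0, 0, 0, 0, 0, 0, 0.01, 0, 0, 0, 0, 0, 0, 0.01, 0, 0, 0, 0, 0, 0, 0.01, 0, 0, 0, 0, 0, 0])

```text
t: 7.7
tool_pos: [0.5803, -0.0819, 0.0673]
eef_rot: [-3.141, 0.0, 1.905]
contact_force: [-0.0, -1.2, 0.1]
finger_gap: 0.0429
```

```bash
python3 m.py c6.png
```

```text
0.072 front y p99 [np.float64(0.0817), np.float64(0.0814), np.float64(0.0822), np.float64(0.0824), np.float64(0.0829)] min -0.0328 x -0.0854 0.0868
0.064 front y p99 [np.float64(0.0764), np.float64(0.0763), np.float64(0.0776), np.float64(0.0772), np.float64(0.0785)] min -0.0391 x -0.0937 0.0804
tcp tray y,x -0.04461862615884323 -0.000588186980144716 0.06727472069005894 F u,e,z 0.5351297560941227 0.06939372010005815 0.605777445607125 t 7.75
```

View pics/c6.png

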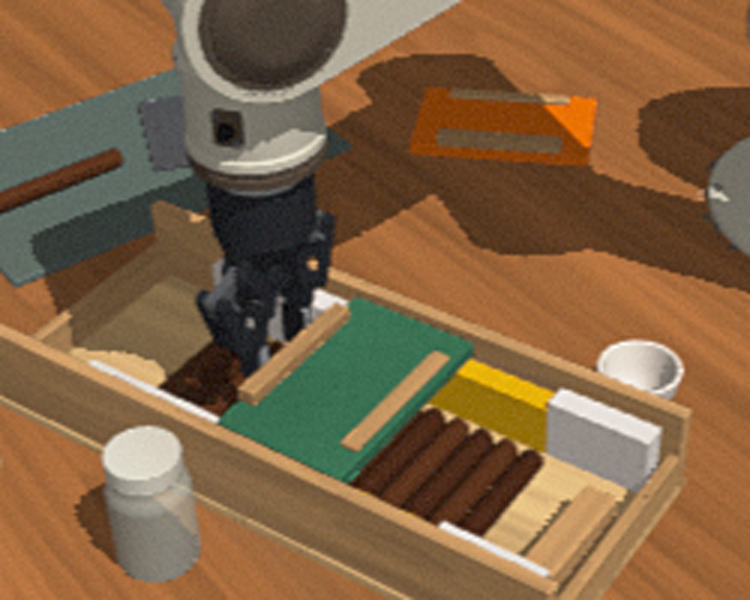

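Call:
arm_command(deltas=[0.007, 0, 0, 0, 0, 0, 0, 0.007, 0, 0, 0, 0, 0, 0, 0.007, 0, 0, 0, 0, 0, 0, 0.007, 0, 0, 0, 0, 0, 0, 0.007, 0, 0, 0, 0, 0, 0, 0.007, 0, 0, 0, 0, 0, 0, 0.007, 0, 0, 0, 0, 0, 0, 0.007, 0, 0, 0, 0, 0, 0, 0.007, 0, 0, 0, 0, 0, 0, 0.007, 0, 0, 0, 0, 0, 0, 0.007, 0, 0, 0, 0, 0, 0, 0.007, 0, 0, 0, 0, 0, 0])

```text
t: 8.75
tool_pos: [0.5694, -0.0504, 0.0674]
eef_rot: [3.142, 0.0, 1.905]
contact_force: [0.3, -1.3, 1.1]
finger_gap: 0.0428
```

Call:
arm_command(deltas=[0.006, 0, 0, 0, 0, 0, 0, 0.006, 0, 0, 0, 0, 0, 0, 0.006, 0, 0, 0, 0, 0, 0, 0.006, 0, 0, 0, 0, 0, 0, 0.006, 0, 0, 0, 0, 0, 0, 0.006, 0, 0, 0, 0, 0, 0])

```text
t: 9.25
tool_pos: [0.5645, -0.0367, 0.0672]
eef_rot: [-3.141, -0.0, 1.905]
contact_force: [0.4, -0.7, 0.1]
finger_gap: 0.0426
```

```bash
python3 m.py c7.png
```

```text
0.072 front y p99 [np.float64(0.1315), np.float64(0.1325), np.float64(0.1327), np.float64(0.1331), np.float64(0.1332)] min 0.0157 x -0.0854 0.0869
0.064 front y p99 [np.float64(0.128), np.float64(0.1276), np.float64(0.1282), np.float64(0.1286), np.float64(0.1287)] min 0.0099 x -0.0936 0.0806
tcp tray y,x 0.0030609395157665384 -0.0006531242205379637 0.06719197960454062 F u,e,z -0.16556175527171063 0.18740832648465777 -0.9194737217380488 t 9.3
```

View pics/c7.png

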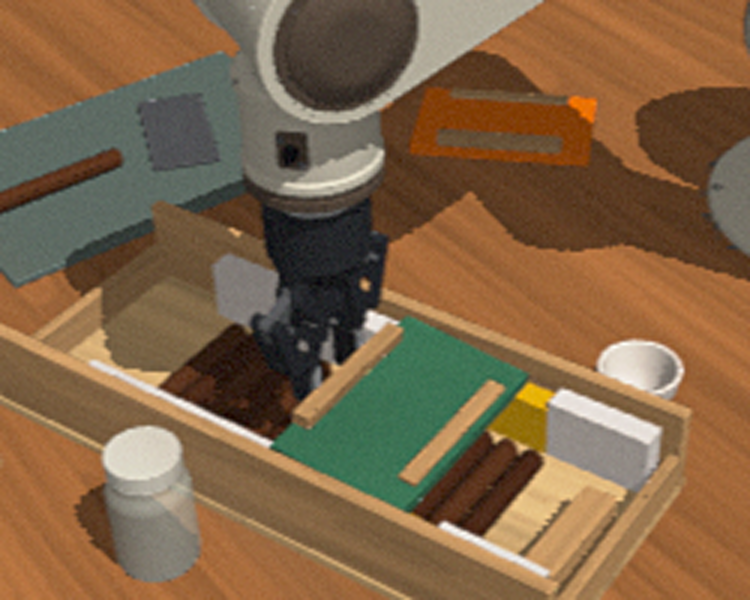

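Board is nose-down partway over the notch; about 18 mm still to go. Continue slowly.

Call:
arm_command(deltas=[0.005, 0, 0, 0, 0, 0, 0, 0.005, 0, 0, 0, 0, 0, 0, 0.005, 0, 0, 0, 0, 0, 0, 0.005, 0, 0, 0, 0, 0, 0, 0.005, 0, 0, 0, 0, 0, 0, 0.005, 0, 0, 0, 0, 0, 0])

```text
t: 9.8
tool_pos: [0.5607, -0.0254, 0.0673]
eef_rot: [-3.142, 0.0, 1.905]
contact_force: [0.8, -0.6, -0.6]
finger_gap: 0.043
```

```bash
python3 m.py c8.png
```

```text
0.072 front y p99 [np.float64(0.1438), np.float64(0.1442), np.float64(0.1444), np.float64(0.1454), np.float64(0.1456)] min 0.0285 x -0.0848 0.0869
0.064 front y p99 [np.float64(0.1394), np.float64(0.1398), np.float64(0.1411), np.float64(0.1411), np.float64(0.1413)] min 0.0228 x -0.093 0.0805
tcp tray y,x 0.014876053744863057 -0.0006105589567159781 0.06730197478579933 F u,e,z -0.5841493024479038 0.3790721051974312 -0.740771204965016 t 9.85
```

View pics/c8.png

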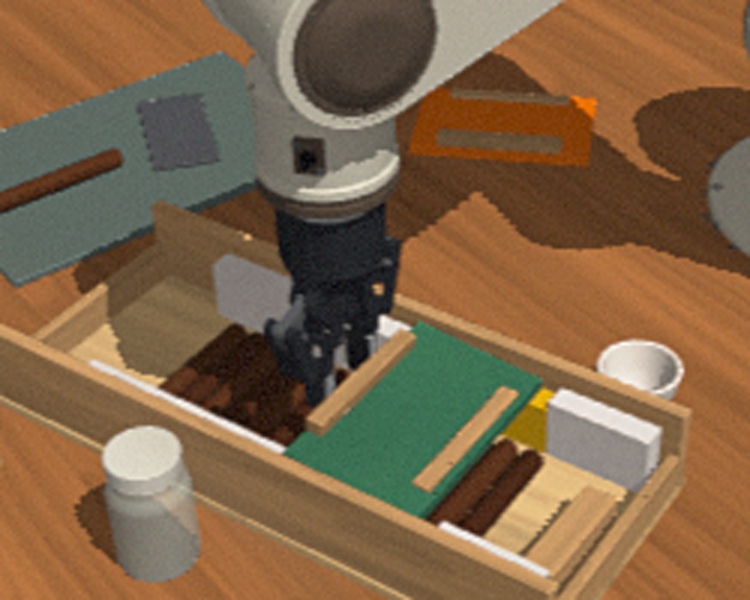

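Call:
arm_command(deltas=[0.005, 0, 0, 0, 0, 0, 0, 0.005, 0, 0, 0, 0, 0, 0])

```text
t: 10.02
tool_pos: [0.5594, -0.0217, 0.0673]
eef_rot: [-3.142, 0.0, 1.905]
contact_force: [0.8, -2.0, -0.8]
finger_gap: 0.043
```

```bash
python3 m.py c9.png
```

```text
0.072 front y p99 [np.float64(0.1477), np.float64(0.148), np.float64(0.149), np.float64(0.1486), np.float64(0.1487)] min 0.0321 x -0.0848 0.0872
0.064 front y p99 [np.float64(0.1433), np.float64(0.1437), np.float64(0.1447), np.float64(0.1445), np.float64(0.1444)] min 0.0265 x -0.093 0.0808
tcp tray y,x 0.018808248416742796 -0.0006029408383430065 0.06730939247072962 F u,e,z -0.2797312606589151 0.018912274747099025 0.059144381486623904 t 10.0667
```

View pics/c9.png

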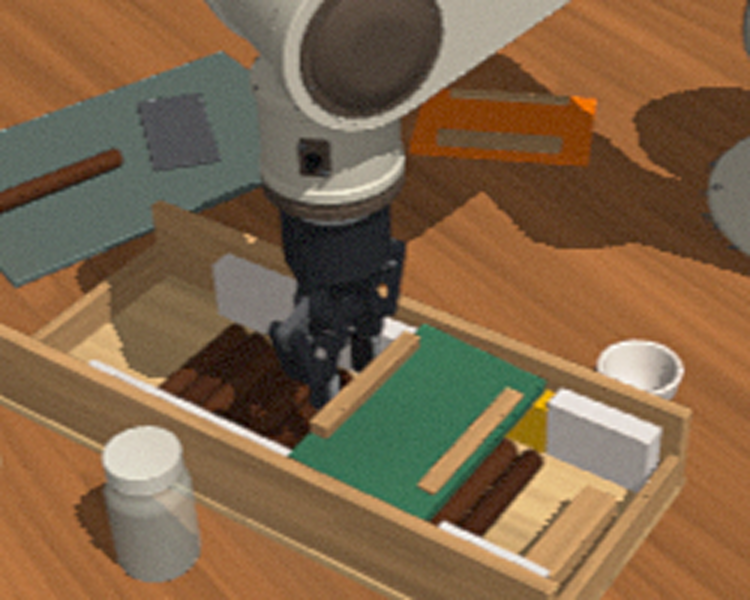

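Call:
arm_command(deltas=[0.005, 0, 0, 0, 0, 0, 0, 0.005, 0, 0, 0, 0, 0, 0])

```text
t: 10.23
tool_pos: [0.5581, -0.0179, 0.0673]
eef_rot: [-3.142, 0.0, 1.905]
contact_force: [0.5, -0.8, 0.4]
finger_gap: 0.0428
```

```bash
python3 m.py c10.png
```

```text
0.072 front y p99 [np.float64(0.1518), np.float64(0.1518), np.float64(0.1524), np.float64(0.1524), np.float64(0.1523)] min 0.0357 x -0.0848 0.0869
0.064 front y p99 [np.float64(0.1477), np.float64(0.1478), np.float64(0.1481), np.float64(0.1482), np.float64(0.1481)] min 0.0302 x -0.093 0.0806
tcp tray y,x 0.022830377935141238 -0.0005956830118866045 0.067314030326104 F u,e,z -0.8356719381432712 -0.013908216363742775 -0.25159028258157395 t 10.2833
```

View pics/c10.png

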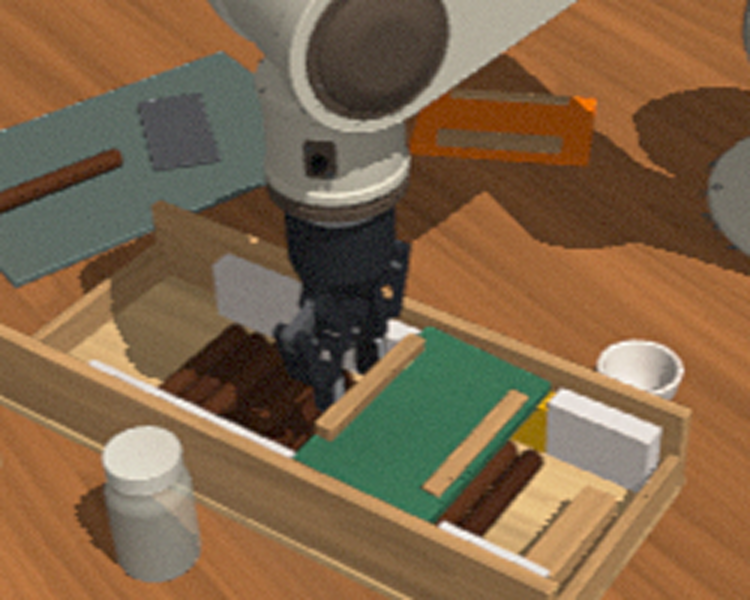

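Call:
arm_command(deltas=[0.005, 0, 0, 0, 0, 0, 0])

```text
t: 10.37
tool_pos: [0.5574, -0.0161, 0.0673]
eef_rot: [-3.142, 0.0, 1.905]
contact_force: [-0.0, -0.3, -1.0]
finger_gap: 0.0427
```

```bash
python3 m.py c11.png
```

```text
0.072 front y p99 [np.float64(0.1534), np.float64(0.1536), np.float64(0.1542), np.float64(0.1544), np.float64(0.1544)] min 0.0376 x -0.0842 0.0871
0.064 front y p99 [np.float64(0.1496), np.float64(0.1496), np.float64(0.1499), np.float64(0.1501), np.float64(0.1501)] min 0.032 x -0.0924 0.0807
tcp tray y,x 0.024767726182396994 -0.0006267786181254813 0.0672928697032277 F u,e,z 0.7943743109707521 -0.4667690877355482 -0.10126359562087475 t 10.4167
```

Call:
arm_command(deltas=[0.005, 0, 0, 0, 0, 0, 0])

```text
t: 10.5
tool_pos: [0.5568, -0.0143, 0.0673]
eef_rot: [-3.142, 0.0, 1.905]
contact_force: [0.4, -1.0, -0.0]
finger_gap: 0.0427
```

```bash
python3 m.py c12.png
```

```text
0.072 front y p99 [np.float64(0.156), np.float64(0.1562), np.float64(0.1566), np.float64(0.1567), np.float64(0.1568)] min 0.0448 x -0.077 0.0869
0.064 front y p99 [np.float64(0.1518), np.float64(0.152), np.float64(0.1524), np.float64(0.1525), np.float64(0.1526)] min 0.0394 x -0.0852 0.0805
tcp tray y,x 0.026742831261139927 -0.0005976862948719054 0.0673160684376831 F u,e,z -1.1240048051629212 0.21410428143908763 0.010461672508974097 t 10.55
```

View pics/c12.png

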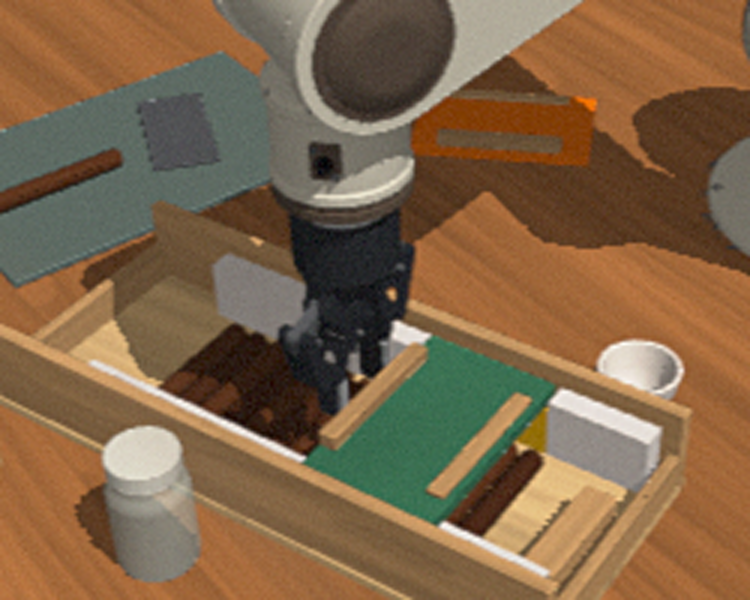

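Call:
arm_command(deltas=[0, 0, 0, 0, 0, 0, 0, -0.01, 0, 0, 0, 0, 0, 0, -0.03, 0, 0, 0, 0, 0, 0, -0.03, 0, 0, 0, 0, 0, 0, -0.03, 0, 0, 0, 0, 0, 0, 0, 0, 0, 0, 0, 0, 0])

```text
t: 11.05
tool_pos: [0.5708, -0.0548, 0.0673]
eef_rot: [3.142, 0.001, 1.903]
contact_force: [-0.0, -0.8, -0.1]
finger_gap: 0.0428
```

```bash
python3 m.py c13.png
```

```text
0.072 front y p99 [np.float64(0.156), np.float64(0.1566), np.float64(0.1566), np.float64(0.1569), np.float64(0.1572)] min 0.0449 x -0.077 0.0869
0.064 front y p99 [np.float64(0.1518), np.float64(0.1524), np.float64(0.1523), np.float64(0.153), np.float64(0.153)] min 0.0394 x -0.0852 0.0805
tcp tray y,x -0.015382392546721356 -0.0007813321578954984 0.06709974643456049 F u,e,z 0.07547384280439304 -0.2740734333727055 -0.14888212456510752 t 11.1
```

View pics/c13.png

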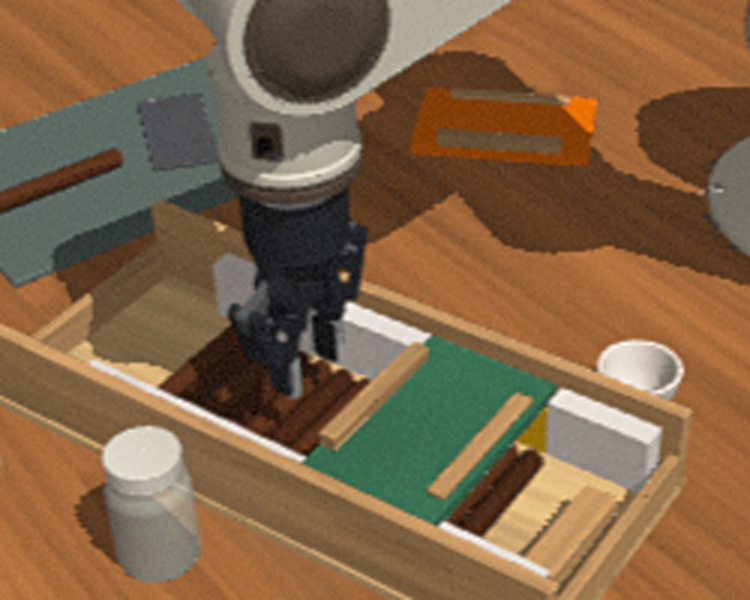

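Call:
arm_command(deltas=[0, 0, -0.05, 0, 0, 0, 0, 0, 0, -0.08, 0, 0, 0, 0, 0, 0, -0.08, 0, 0, 0, 0, 0, 0, -0.08, 0, 0, 0, 0, 0, 0, -0.08, 0, 0, 0, 0, -0.05, 0, 0, 0, 0, 0, 0, -0.08, 0, 0, 0, 0, 0, 0, -0.08, 0, 0, 0, 0, 0, 0, -0.08, 0, 0, 0, 0, 0, 0, -0.08, 0, 0, 0, 0, 0, 0, -0.08, 0, 0, 0, 0, 0, 0, -0.08, 0, 0, 0, 0, 0, 0])

```text
t: 12.1
tool_pos: [0.6397, -0.254, 0.2152]
eef_rot: [-3.141, -0.0, 1.905]
contact_force: [-0.5, 0.1, 1.0]
finger_gap: 0.0428
```

Call:
arm_command(deltas=[-0.08, 0, 0, 0, 0, 0, 0, -0.08, 0, 0, 0, 0, 0, 0, -0.08, 0, 0, 0, 0, 0, 0, -0.04, 0, 0, 0, 0, 0, 0, 0, 0, 0, 0, 0, 0, 0, 0, 0, 0, 0, 0, 0, 0])

```text
t: 12.6
tool_pos: [0.676, -0.3589, 0.2142]
eef_rot: [-3.141, -0.001, 1.904]
contact_force: [0.3, -0.2, -0.4]
finger_gap: 0.0429
```

```bash
python3 m.py c14.png; python3 - <<'E'
from h import *; import pickle
from bench import snapshot
s=snapshot("top"); hsv=cv2.cvtColor(s["color"],cv2.COLOR_BGR2HSV)
cv2.imwrite("pics/top2.png",s["color"])
m=cv2.inRange(hsv,(65,100,40),(90,255,255)); m[:,:150]=0
c=max(cv2.findContours(m,0,1)[0],key=cv2.contourArea)[:,0]
print(cv2.minAreaRect(cast(s,c,.064)[:,:2].astype(np.float32)*1000))
a=s["color"][115:285,205:455]; cv2.imwrite("pics/t3.png",cv2.resize(a,None,fx=3.2,fy=3.2,interpolation=2))
E
```

```text
0.072 front y p99 [np.float64(0.156), np.float64(0.1566), np.float64(0.1566), np.float64(0.1565), np.float64(0.1569)] min 0.0449 x -0.0771 0.0871
0.064 front y p99 [np.float64(0.1518), np.float64(0.1524), np.float64(0.1523), np.float64(0.1523), np.float64(0.1531)] min 0.0394 x -0.0852 0.0807
tcp tray y,x -0.33749723985104646 -0.0005766006539223662 0.21474550400822076 F u,e,z 0.06176206316159999 0.169292346920328 -0.18790182632875574 t 12.65
((588.1416625976562, 41.21955490112305), (148.6990509033203, 83.32732391357422), 56.336647033691406)
```

View pics/t3.png

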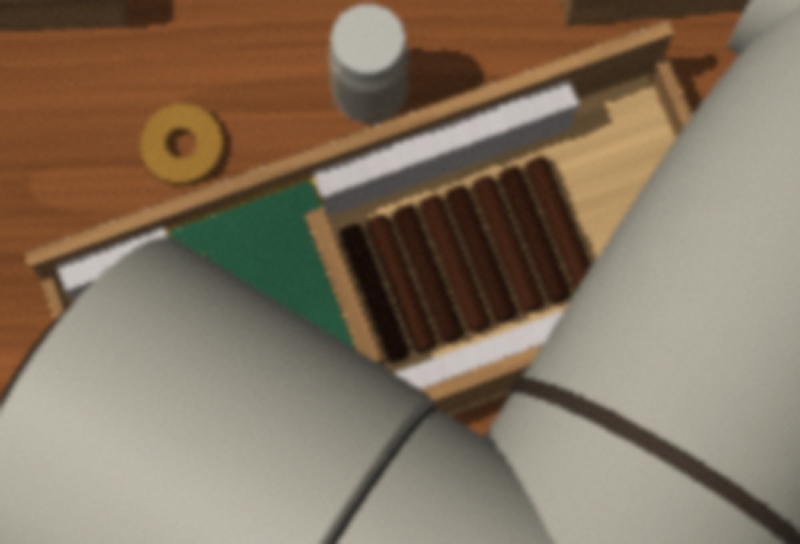

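View pics/c14.png

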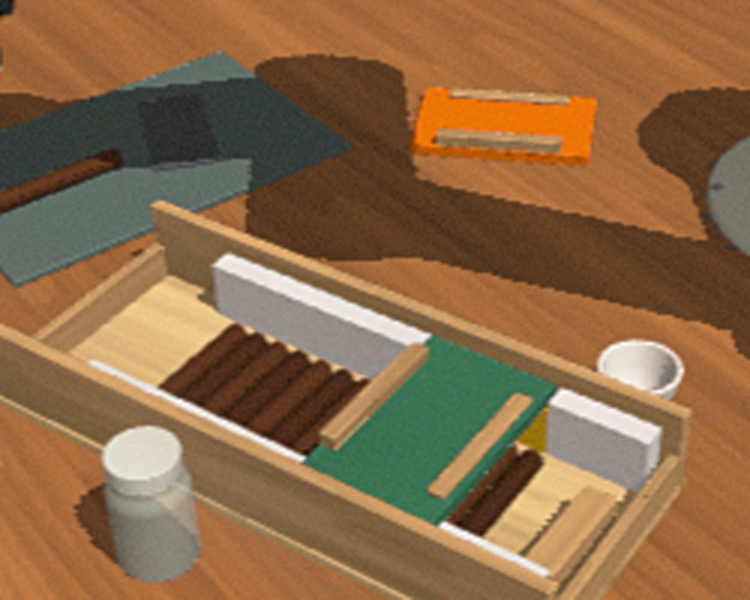

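View pics/top2.png

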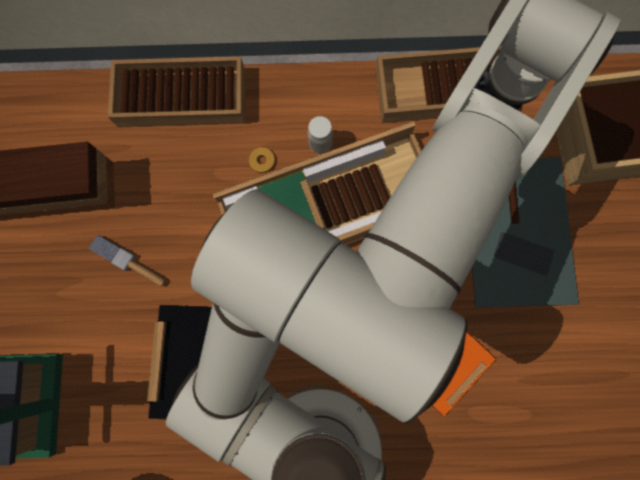

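```bash
python3 - <<'E'
from h import *; from bench import snapshot
import pickle
t=snapshot("top");s=snapshot("scene");pickle.dump((t,s),open("f.pkl","wb"))
a=cv2.resize(t["color"][165:235,260:350],None,fx=8,fy=8,interpolation=2)
b=cv2.resize(s["color"][235:310,270:370],None,fx=7,fy=7,interpolation=2)
cv2.imwrite("pics/za.png",a);cv2.imwrite("pics/zb.png",b)
E
```

```text
(no output)
```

View pics/za.png

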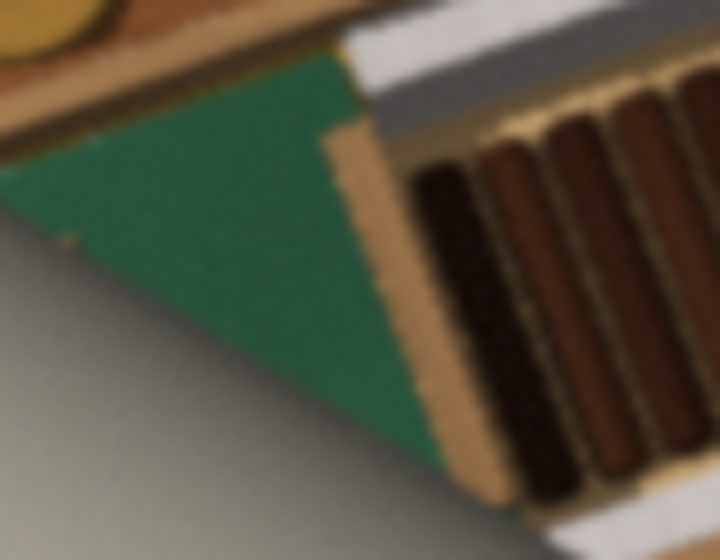

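View pics/zb.png

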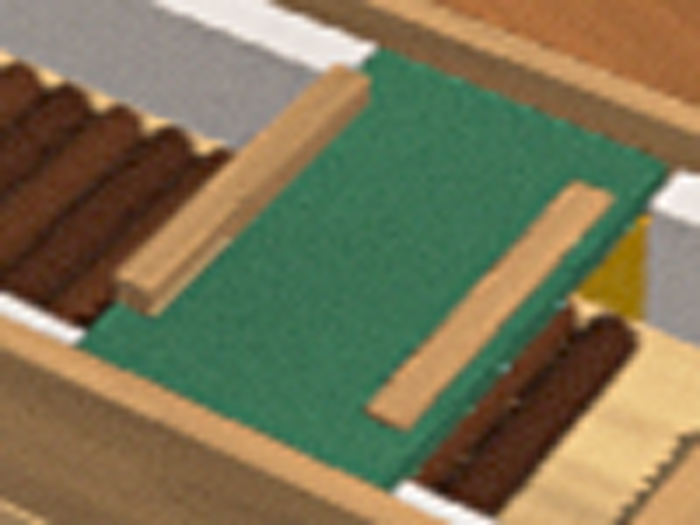

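```bash
python3 - <<'E'
from h import *; import pickle
t,s=pickle.load(open("f.pkl","rb"))
def tri(a,b):
    Ps=[c["K"]@np.c_[c["R"],c["t"]] for c in(t,s)]
    X=cv2.triangulatePoints(*Ps,np.array(a,float),np.array(b,float));return (X[:3]/X[3]).ravel().round(4)
f=lambda p,k,o:np.array(p)/k+o
print("rear batten top, far, expect z .076",tri(f((372,120),8,(260,165)),f((118,278),7,(270,235))))
print("front inner far batten corner, same z",tri(f((327,140),8,(260,165)),f((155,290),7,(270,235))))
print("white runner corner, expect .060",tri(f((345,38),8,(260,165)),f((80,343),7,(270,235))))
u=np.array([-.328,.945]);o=np.array([.566,-.039])
for z in (.064,.072): 
  P=cast(s,[f((400,487),7,(270,235)),f((660,165),7,(270,235)),f((378,45),7,(270,235)),f((82,340),7,(270,235))],z)[:,:2];print(z,((P-o)@u).round(4))
E
```

```text
rear batten top, far, expect z .076 [0.608  0.0157 0.0709]
front inner far batten corner, same z [0.6025 0.0284 0.0718]
white runner corner, expect .060 [0.6322 0.0252 0.0662]
0.064 [0.1554 0.149  0.0407 0.0418]
0.072 [0.1596 0.1533 0.0461 0.0473]
```

```bash
python3 -c "
from bench import workorder
print(workorder.sign_off())"
```

```text
the job is handed in; nothing more can be done
None
```

I pushed the green board about 0.18 m along the runners with the half-open fingertips on its rear face. It tipped nose-down, then dropped into the yellow notch. I backed the hand off and moved it clear, and the job was handed in at about 12.7 s. The push force I read stayed around 1–3 N.

**Last checks**
- **Rear edge down:** in the scene view the rear of the board fell about 7 mm between two steps and stayed there after I backed off. A sliver of yellow shows behind its rear edge in the top view, so it is past the notch's near side.
- **Batten height:** the rear batten's top came out at z ≈ 0.071 m, against 0.076 m expected when seated and 0.084 m or more if the rear were still on the runner. A runner corner known to be at 0.060 m read 0.066 m, so these heights are only good to about 6 mm.
- **Board length:** its length along the runners measured 108 mm lying flat at the seated height, against 110 mm true.
- **Check that failed:** the arm hid part of the board in the final top view, so the rectangle fit there was no use and I did not count it.
- **Other things:** I compared the other things only by eye, in the pictures. Those visible looked unmoved.

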